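# Sort torch-clamp hardware into its trays

### The job

Sort the loose hardware on the bench into its low steel trays, bright or rusty alike: one bolt in each long bay of the two-bay bolt tray, one nut in each bay of the shorter nut tray, and the copper gas nozzle in the single-bay tray. Set every piece down in the middle of its bay, nuts flat, bolts and nozzle lying along the length of the bay. Leave the spanner beside the trays where it is.

Things in the scene. Friction and masses are not known exactly. Their poses are not given: they have to be found in the camera images.
- bright_bolt: bright steel hex bolt M16 lying on the bench, 66 mm long overall. Origin: on its underside, midway along its length; the length runs along its own y, with the head at the +y end (last 12 mm, 27 mm across x, 24 mm high); the threaded shank is 16 mm thick, its axis about 10 mm above the underside near the origin; grip the shank from above across x. About 0.16 kg.
- rusty_bolt: rusty brown hex bolt M16 lying on the bench, 66 mm long overall. Origin: on its underside, midway along its length; the length runs along its own y, with the head at the +y end (last 12 mm, 27 mm across x, 24 mm high); the threaded shank is 16 mm thick, its axis about 10 mm above the underside near the origin; grip the shank from above across x. About 0.16 kg.
- bright_nut: bright steel hex nut M16 lying flat, 24 mm across flats along its own x, 27 mm across corners along y, 13 mm high (solid to contact). Origin: centre of the underside. About 33 g.
- rusty_nut: rusty brown hex nut M16 lying flat, 24 mm across flats along its own x, 27 mm across corners along y, 13 mm high (solid to contact). Origin: centre of the underside. About 33 g.
- nozzle: copper gas nozzle of a welding torch, a short tube lying down, 66 mm long along its own x, 26 mm wide along y, 26 mm high; behaves as a block and does not roll. Origin: centre of the underside. About 0.11 kg.
- bolt_tray: low open dark steel tray with two long bays, the bolt tray; outside 108 mm (own x) by 136 mm (own y). Bays side by side along y, parted by a rib, each 100 mm (x, its length) by 62 mm (y) inside, centred at y = +33 mm and y = -33 mm, x = 0. Inner floor at z = 4 mm; walls and ribs 4 mm thick, tops at z = 12 mm. A pull lip stands out 9 mm on the -x side. Fixed. Origin: centre of underside.
- nut_tray: low open dark steel tray with two short bays, the nut tray; outside 78 mm (own x) by 104 mm (own y). Bays side by side along y, parted by a rib, each 70 mm (x) by 46 mm (y) inside, centred at y = +25 mm and y = -25 mm, x = 0. Inner floor at z = 4 mm; walls and ribs 4 mm thick, tops at z = 12 mm. A pull lip stands out 9 mm on the -x side. Fixed. Origin: centre of underside.
- nozzle_tray: low open dark steel tray with a single bay, the nozzle tray; outside 108 mm (own x) by 70 mm (own y); the bay is 100 mm (x, its length) by 62 mm (y) inside, centred on the origin, no rib. Inner floor at z = 4 mm; walls and ribs 4 mm thick, tops at z = 12 mm. A pull lip stands out 9 mm on the -x side. Fixed. Origin: centre of underside.
- spanner: bystander: a combination spanner 152 mm long (own y), 30 mm wide, 8 mm thick, lying to the left of the trays, beside an open scrap box whose 110 mm high wall runs along y = 0.455. Origin: centre of its underside.
- upright_plate: fixed obstacle, part of the bench and never moving: a steel plate standing on edge across x = 0.39 to 0.43, y = -0.38 to -0.05, its top 270 mm above the bench, with gussets behind it to x = 0.49. Lift the hand over it or go round. Origin: near its foot.

How it is judged:
By the outcome, as a careful person would: the job done as asked, in the order asked, and still so for the second after the job is handed in, with the robot touching nothing.
It also fails if it takes over 131 s, if anything falls off the work surface, if the arm or the gripper's body presses on something with over 40 N, if the wrist force passes 120 N, or if a joint passes its speed limit or range.

### The arm

A 6-joint arm with a two-finger parallel gripper is mounted at the origin on a cart in front of the work surface, level with it; the furniture and walls round the work are solid. World frame = base frame: x ahead of the robot, y to its left, z up, the work surface at z = 0. Lengths are in m, angles in rad, forces in N, time in s.
With the tool pointing down it reaches from about 0.375 to 0.9 m from the base axis. Payload 3.1 kg.
Tool frame: the origin (TCP) lies midway between the tips of the shut fingers; the grasp point (between the pads) lies 19 mm behind it; z points along the fingers, y is the line along which they close (so a half turn about z gives the same grasp; the last joint's range is limited). The gripper opens to 85 mm and grips with 20 to 120 N. Pads are 22 mm wide; open, the fingers measure 114 mm over their backs; the gripper's body (76 mm by 85 mm) begins 54 mm behind the grasp point. The pads swing forward as they close: fully open they stand 13 mm farther back than shut.
Start: joints at [1.046, 0.527, 1.433, -0, 1.181, -0.178], TCP at [0.212, 0.588, 0.203] pointing down, gripper open.
Joint ranges: [-3.08, 3.08], [-0.75, 2.2], [0.22, 2.44], [-1.43, 4.57], [0, 2.65], [-2.85, 2.85]. Speed limits (rad/s): [2.79, 2.79, 3.14, 3.14, 3.14, 3.14].

### API

Orientations are given as a unit quaternion [x, y, z, w].
In Python, from station import manip gives the robot as it stands.
- The arm moves only by the tool drive_tool, never from a script. Its argument "motion" is a list that holds one entry, the list of rows, each a list of 5 numbers: the finger opening in mm, from 0 to 85.4, then the shift along the tool's x, y, z in units of 30 mm (1.0 is 30 mm), then the turn about the tool's z in units of 8 degrees (1.0 is 8 degrees). In form: [[[fingers, x, y, z, yaw], ...]]. A call has 1 to 10 rows; each row is the pose to reach, as a shift and turn from the pose commanded when the call began, along the tool's axes at that moment; what a row does not reach only later rows make up. A row lasts 1/10 s, in which the tool goes at most 50 mm and 8.59 degrees, less where a joint would pass 70% of its speed; a pose out of reach is approached as far as the arm can. A call with a gripper value outside its range is refused whole. The fingers move at their own pace and stop on an object; "squeeze" is the grip in N (left out, the last holds). Time passes only in rows, so rows that repeat a pose let the fingers close. It gives the time, the measured TCP pose, the force, the opening and the grip force at its end, in the units of the state.
- manip.sense(): the state, without advancing time (a new reading comes with each control period).
- manip.snapshot(name): name is "side" or "top" or "wrist"; returns the picture (480x640x3 uint8, red, green, blue); there is no depth.
- manip.camera_model(name): a dict with "fov_y" (degrees; the focal length in pixels is half the picture's height over the tangent of half this angle, whatever the lens; pixels are square), "cx", "cy" (the principal point, pixels), "k1" (the pictures are not rectified: a ray, as slopes to the right and down, at radius r is drawn at 1 + k1 r^2 times it, then the intrinsics apply), "origin" and "orientation" of the camera in the world. Camera axes: x right, y up, looking along -z (the intrinsics and any distortion apply to the point x, -y, -z); pixel columns grow to the right and rows downward; lengths in m; the calibration is good to about 2 mm. A picture is of the moment at which its call begins: read the wrist's pose just before it. camera_model takes no time and is no camera call; for the wrist camera it gives the pose at the moment of the call.
- manip.sign_off(): hands the job in; it is judged then, once.
The state is a dict: "t": time; "q": joint angles; "qd": joint speeds; "tau": joint torques, N m; "tcp_pos": TCP position; "tool_rot": TCP orientation; "force": force on the tool from outside, world axes, zero at the start; "ft_torque": the same for the moment, N m; "finger_gap": opening from 0.0 (shut) to 1.0 (fully open); "gripper_force": force on a finger pad.
Only numpy, scipy, OpenCV 4.12 (cv2) and the standard library are available. Lean on these libraries where they do the work, as an engineer would, in place of code of your own. Each camera call takes 0.05 s, during which the arm holds its last target. There are 200 camera calls.

## Working session

There is one attempt and no reset: what is moved stays moved. The work goes in short steps, Python scripts to look and compute and a tool call to move; the robot and the scene stay as the last step left them, time stands still between calls to the robot, and variables do not carry over. Pictures are saved under pics/ and viewed, at most 14 in all, crops included, and the job is handed in when it is done.

Besides the shell and the picture viewer there is one more tool, called after ">>>" as name(argument=value, ...), one argument or row to a line, values as JSON. drive_tool: Moves the arm, as the interface text tells. Its arguments: {"type":"object","properties":{"motion":{"type":"array","items":{"type":"array","items":{"type":"array","items":{"type":"number"}}}},"squeeze":{"type":"number"}},"required":["motion"]}

```bash
ls; mkdir -p pics; python3 - <<'E'
from station import manip
import cv2
for n in("top","side"):
    cv2.imwrite(f"pics/{n}0.png",manip.snapshot(n)[:,:,::-1]); print(n,manip.camera_model(n))
print(manip.camera_model("wrist")); print(manip.sense())
E
```

```text
pics
top {'fov_y': 50.51760516274726, 'cx': 322.09870446503135, 'cy': 236.5752617732563, 'k1': -0.12906414324506646, 'origin': array([0.48218357, 0.08364345, 1.2310661 ]), 'orientation': array([ 0.02122141, -0.0062889 , -0.70474053,  0.7091198 ])}
side {'fov_y': 48.10870147132504, 'cx': 325.8071692756538, 'cy': 236.998813753055, 'k1': -0.038010521035295244, 'origin': array([0.44943491, 0.70845045, 0.82717437]), 'orientation': array([-0.02513848,  0.32705099,  0.94205522, -0.07026855])}
{'fov_y': 71.19270350900146, 'cx': 322.8192026388622, 'cy': 239.24887463824055, 'k1': 0.017896058466482907, 'origin': array([0.14131901, 0.614061  , 0.37359027]), 'orientation': array([-0.12156577, -0.08422629,  0.56804031,  0.80960355])}
{'t': 0.1, 'q': array([ 1.04548598e+00,  5.28366202e-01,  1.43376830e+00,  1.52483595e-05,
        1.18141860e+00, -1.78520309e-01]), 'qd': array([ 0.0012346 , -0.00276122, -0.00375942, -0.00075577, -0.00119903,
        0.00079546]), 'tau': array([-3.28943861e-05, -4.43304169e+01, -1.78586054e+01, -2.10182689e-04,
        3.85441774e-03,  2.59466117e-05]), 'tcp_pos': array([0.21204912, 0.58718569, 0.20183771]), 'tool_rot': array([ 1.72530220e-01,  9.85003737e-01, -9.17722064e-04, -3.44498998e-04]), 'force': array([-0.01217606,  0.25559389, -1.33814508]), 'ft_torque': array([ 0.00644938,  0.02528571, -0.04236335]), 'gripper_force': 0.0, 'finger_gap': 0.9973658548755481}
```

View pics/top0.png

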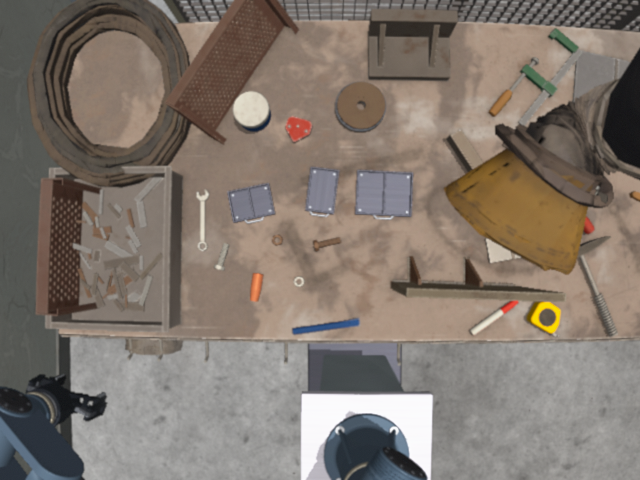

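View pics/side0.png

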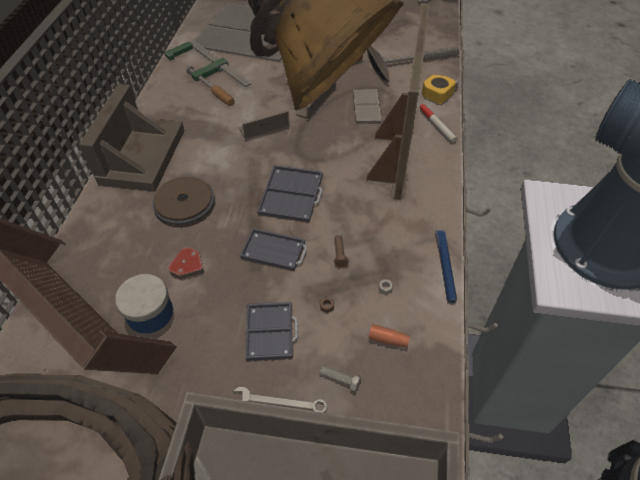

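Top view: nut tray at (251,203), nozzle tray at (322,191), bolt tray at (384,194). Bright bolt (222,257), rusty nut (278,240), rusty bolt (326,243), bright nut (299,281), nozzle (257,287). The side view agrees with this. Next I'll enlarge both.

```bash
python3 - <<'E'
import cv2
for n,x,y,w,h,s in(("top",190,160,230,150,3.4),("side",230,160,190,240,2.5)):
    im=cv2.imread(f"pics/{n}0.png")[y:y+h,x:x+w]
    im=cv2.resize(im,None,fx=s,fy=s,interpolation=cv2.INTER_CUBIC)
    for k in range(0,w,20):cv2.putText(im,str(x+k),(int(k*s),8),0,.3,(0,255,255));cv2.line(im,(int(k*s),10),(int(k*s),16),(0,255,255))
    for k in range(0,h,20):cv2.putText(im,str(y+k),(0,int(k*s)),0,.3,(0,255,255));cv2.line(im,(20,int(k*s)),(26,int(k*s)),(0,255,255))
    cv2.imwrite(f"pics/{n}c.png",im)
E
```

```text
(no output)
```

View pics/topc.png

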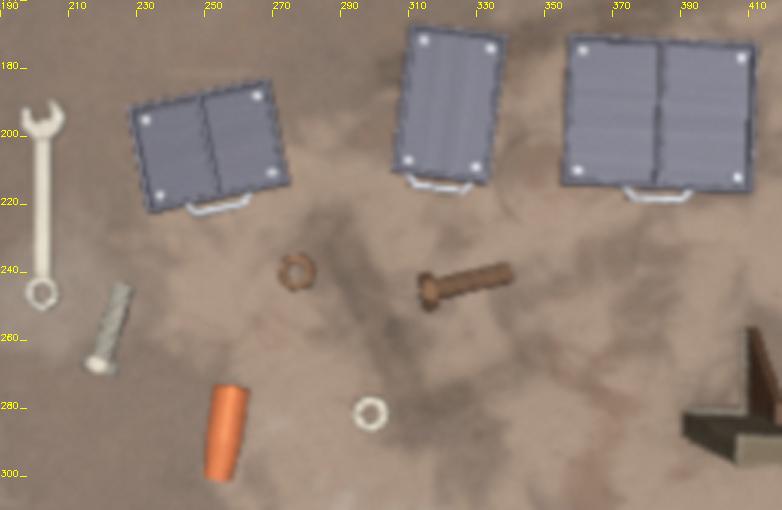

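View pics/sidec.png

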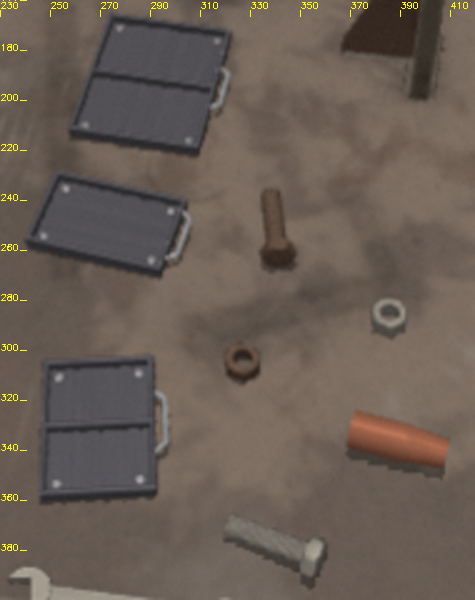

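The crops show the outlines well enough to read corners. Trays have their lips on the robot side (-x), and both bolt heads point toward the robot or left. Fitting poses now.

```bash
cat > h.py <<'E'
import numpy as np, cv2
from scipy.spatial.transform import Rotation as R
def ray(m,px):
    f=240/np.tan(np.radians(m['fov_y'])/2)
    K=np.array([[f,0,m['cx']],[0,f,m['cy']],[0,0,1.]])
    u=cv2.undistortPoints(np.array(px,float).reshape(-1,1,2),K,np.array([m['k1'],0,0,0.]))[:,0]
    return R.from_quat(m['orientation']).apply(np.c_[u[:,0],-u[:,1],-np.ones(len(u))])
def plane(m,px,z):
    d=ray(m,px); o=m['origin']; return (o+d*((z-o[2])/d[:,2])[:,None])[:,:2]
def fit(P,L): # rigid 2D: P = c + R L
    P=np.array(P);L=np.array(L,float);a=P-P.mean(0);b=L-L.mean(0)
    t=np.arctan2((b[:,0]*a[:,1]-b[:,1]*a[:,0]).sum(),(a*b).sum())
    M=np.array([[np.cos(t),-np.sin(t)],[np.sin(t),np.cos(t)]])
    c=P.mean(0)-M@L.mean(0); e=P-(c+L@M.T)
    return c,np.degrees(t),np.sqrt((e**2).sum(1).mean())
def go(x,y,z,ang=None):
    """ang: wanted world angle (deg) of tool x; prints units for drive_tool"""
    from station import manip
    s=manip.sense(); r=R.from_quat(s['tool_rot']); d=r.inv().apply(np.array([x,y,z])-s['tcp_pos'])/.03
    X=r.as_matrix()[:,0]; a=np.degrees(np.arctan2(X[1],X[0]))
    dy=0 if ang is None else -((ang-a+180)%360-180)/8
    print('t',round(s['t'],1),'tcp',s['tcp_pos'].round(4),'ang',a.round(1),'| shift',d.round(2),'yaw',round(dy,2),'(+-45 alt)','gap',round(s['finger_gap']*85.4,1),'q1,6',s['q'][[0,5]].round(2),'F',s['force'].round(1))
E
python3 - <<'E'
from h import *
from station import manip
T=manip.camera_model("top");S=manip.camera_model("side")
t=lambda p:(np.array(p,float)+.5)/3.4-.5+[190,160]
s=lambda p:(np.array(p,float)+.5)/2.5-.5+[230,160]
def rect(a,b):return np.array([[a,b],[a,-b],[-a,-b],[-a,b]])/2
trays=dict(nut=(78,104,[(130,106),(268,80),(289,184),(151,212)],[(42,498),(45,362),(153,356),(156,494)]),
 nozzle=(108,70,[(411,27),(506,36),(489,183),(393,172)],[(28,242),(60,174),(187,201),(161,274)]),
 bolt=(108,136,[(569,34),(757,45),(751,191),(562,185)],[(71,137),(112,17),(231,32),(197,154)]))
for n,(a,b,p,q) in trays.items():
    L=rect(a,b)/1000
    print(n,[ (f[0].round(4),f[1].round(1),f[2].round(4)) for f in (fit(plane(T,t(p),.012),L),fit(plane(S,s(q),.012),L))])
for n,z,p,q in(("rnut",.013,[(297,272)],[(243,360)]),("bnut",.013,[(370,413)],[(389,314)])):
    print(n,plane(T,t(p),z).round(4),plane(S,s(q),z).round(4))
for n,p,q in(("bbolt",[(124,284),(98,370)],[(228,527),(314,558)]),("rbolt",[(510,272),(423,293)],[(270,190),(280,255)]),("nozzle",[(231,387),(219,480)],[(352,432),(446,455)])):
    for m,x in((T,t(p)),(S,s(q))):
        w=plane(m,x,.012); d=w[0]-w[1]
        print(n,w.mean(0).round(4),'ang',np.degrees(np.arctan2(d[1],d[0])).round(1),'len',np.hypot(*d).round(4))
E
```

```text
nut [(array([0.6113, 0.2817]), np.float64(11.5), np.float64(0.0019)), (array([0.6116, 0.2853]), np.float64(12.0), np.float64(0.0015))]
nozzle [(array([0.6411, 0.1107]), np.float64(-6.2), np.float64(0.0019)), (array([0.6412, 0.1143]), np.float64(-6.9), np.float64(0.0019))]
bolt [(array([ 0.6354, -0.0382]), np.float64(-2.3), np.float64(0.0017)), (array([ 0.635 , -0.0325]), np.float64(-1.9), np.float64(0.0026))]
rnut [[0.5215 0.2179]] [[0.5221 0.2203]]
bnut [[0.4225 0.1654]] [[0.4237 0.1667]]
bbolt [0.4816 0.3506] ang -16.4 len 0.0639
bbolt [0.4845 0.3519] ang -12.5 len 0.0589
rbolt [0.5149 0.0981] ang -76.1 len 0.0631
rbolt [0.5162 0.0956] ang -75.3 len 0.0622
nozzle [0.4069 0.2682] ang -6.9 len 0.0663
nozzle [0.4086 0.269 ] ang -7.1 len 0.0646
```

```bash
python3 -c "
from h import *
go(.483,.351,.20,165)"
```

```text
t 0.1 tcp [0.212  0.5872 0.2018] ang 160.1 | shift [-11.17  -4.33   0.07] yaw -0.61 (+-45 alt) gap 85.2 q1,6 [ 1.05 -0.18] F [-0.   0.3 -1.3]
```

>>> drive_tool(
  motion=[
    [[85, -11.15, -4.35, 0, -0.6], [85, -11.15, -4.35, 0, -0.6], [85, -11.15, -4.35, 0, -0.6], [85, -11.15, -4.35, 0, -0.6], [85, -11.15, -4.35, 0, -0.6], [85, -11.15, -4.35, 0, -0.6], [85, -11.15, -4.35, 0, -0.6], [60, -11.15, -4.35, 0, -0.6], [60, -11.15, -4.35, 0, -0.6], [60, -11.15, -4.35, 0, -0.6]],
  ],
)

```text
t: 1.1
tcp_pos: [0.4814, 0.3517, 0.2022]
tool_rot: [0.131, 0.991, -0.0, -0.001]
force: [-1.0, 0.6, -0.5]
finger_gap: 0.702
gripper_force: 0.0
```

```bash
python3 - <<'E'
from h import *
from station import manip
import pickle
go(.483,.351,.1,165)
m=manip.camera_model("wrist"); im=manip.snapshot("wrist")[:,:,::-1]
pickle.dump(m,open("pics/w1.pkl","wb")); cv2.imwrite("pics/w1.png",im)
print(R.from_quat(m['orientation']).apply([0,0,-1]),m['origin'])
E
```

```text
t 1.1 tcp [0.4814 0.3517 0.2022] ang 164.9 | shift [-0.06 -0.01  3.41] yaw -0.01 (+-45 alt) gap 60.0 q1,6 [ 0.44 -0.86] F [-1.   0.6 -0.5]
[ 0.28096027 -0.07622418 -0.95668762] [0.40897135 0.37231291 0.37410939]
```

View pics/w1.png

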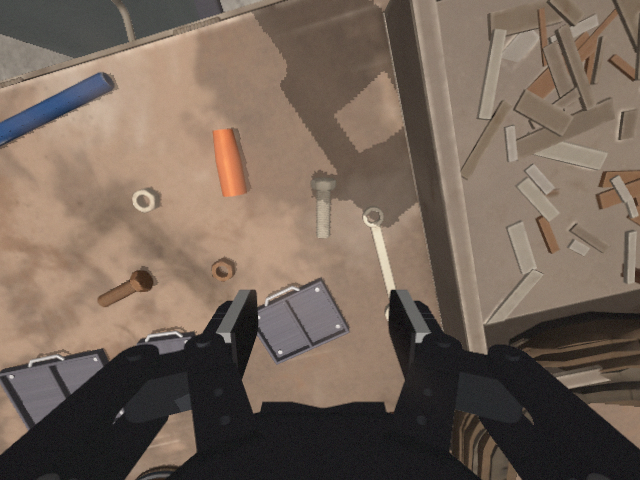

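Wrist view: bright bolt from head (324,183) to tail (323,237), bright nut (145,200), rusty nut (223,269), nozzle (224,129) to (233,195), and the nut tray. I'll enlarge it to refine.

```bash
python3 - <<'E'
import cv2
im=cv2.imread("pics/w1.png")[110:370,90:360]
cv2.imwrite("pics/w1c.png",cv2.resize(im,None,fx=2.3,fy=2.3,interpolation=cv2.INTER_CUBIC))
E
```

```text
(no output)
```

View pics/w1c.png

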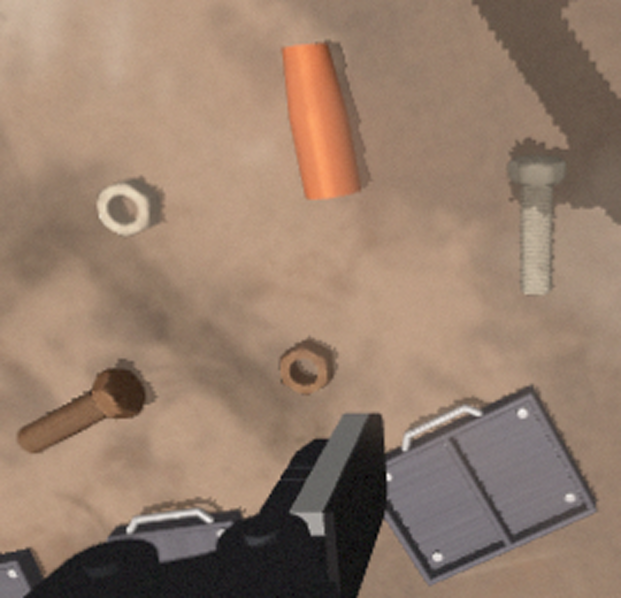

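```bash
python3 - <<'E'
from h import *
import pickle
m=pickle.load(open("pics/w1.pkl","rb"))
w=lambda p:(np.array(p,float)+.5)/2.3-.5+[90,110]
print('bbolt',fit(np.r_[plane(m,w([(537,292)]),.011),plane(m,w([(538,188)]),.013)],[(-.033,0),(.021,0)]))
print('rnut',plane(m,w([(305,369)]),.013),'bnut',plane(m,w([(124,209)]),.013))
print('nut tray',fit(plane(m,w([(531,387),(595,508),(431,582)]),.012),[(-.039,.052),(.039,.052),(.039,-.052)]))
n=plane(m,w([(307,44),(332,198)]),.013);print('nozzle',n.mean(0),n[1]-n[0])
r=np.r_[plane(m,w([(32,440)]),.01),plane(m,w([(104,402)]),.012)];print('rbolt tail,junc',fit(r,[(-.031,0),(.021,0)]))
E
```

```text
bbolt (array([0.48222729, 0.3531202 ]), np.float64(164.39391847673315), np.float64(0.0012723145183261425))
rnut [[0.52081779 0.22161168]] bnut [[0.42227787 0.167688  ]]
nut tray (array([0.60940657, 0.28589134]), np.float64(12.175105702534385), np.float64(0.0013560740154215651))
nozzle [0.40874506 0.26987506] [ 0.06770533 -0.01243781]
rbolt tail,junc (array([0.51569262, 0.09865167]), np.float64(103.09633524237685), np.float64(0.002442790202085249))
```

>>> drive_tool(
  motion=[
    [[40, -0.05, 0.02, 3, 0], [40, -0.05, 0.02, 5, 0], [40, -0.05, 0.02, 6, 0], [40, -0.05, 0.02, 6.4, 0], [40, -0.05, 0.02, 6.5, 0], [40, -0.05, 0.02, 6.5, 0]],
  ],
)

```text
t: 1.75
tcp_pos: [0.4827, 0.3525, 0.0073]
tool_rot: [0.13, 0.992, -0.001, -0.001]
force: [1.3, -0.2, -0.4]
finger_gap: 0.465
gripper_force: 0.0
```

```bash
python3 - <<'E'
from h import *
from station import manip
go(.483,.352,.006,164.5)
cv2.imwrite("pics/w2.png",cv2.resize(manip.snapshot("wrist")[120:460,160:480,::-1],None,fx=1.7,fy=1.7))
E
```

```text
t 1.8 tcp [0.4827 0.3525 0.0073] ang 165.1 | shift [-0.02 -0.01  0.04] yaw 0.07 (+-45 alt) gap 39.7 q1,6 [ 0.44 -0.87] F [ 1.3 -0.2 -0.4]
```

View pics/w2.png

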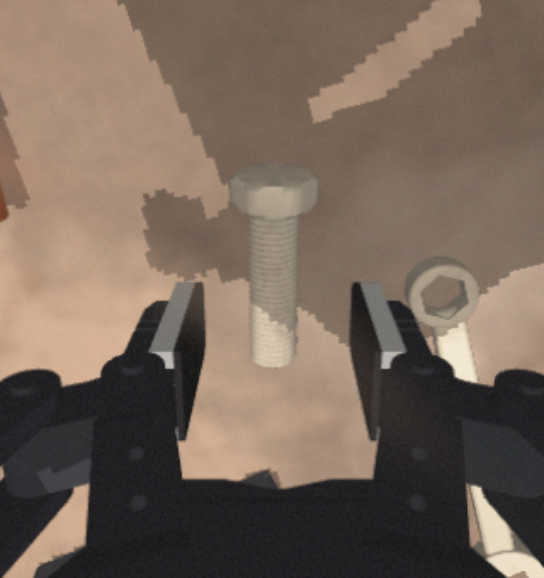

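Bolt is centred between the fingers laterally (shank column 273, fingers 203 and 352), but the pads look shifted toward the tail. I'll check this by projection.

```bash
cat >> h.py <<'E'
def proj(m,P):
    f=240/np.tan(np.radians(m['fov_y'])/2)
    v=R.from_quat(m['orientation']).inv().apply(np.atleast_2d(P)-m['origin']); u=np.c_[v[:,0],-v[:,1]]/-v[:,2:]
    return u*(1+m['k1']*(u**2).sum(1))[:,None]*f+[m['cx'],m['cy']]
E
python3 - <<'E'
from h import *
from station import manip
m=manip.camera_model("wrist");s=manip.sense()
r=R.from_quat(s['tool_rot'])
pts=[s['tcp_pos']+r.apply(np.array(p)/1000) for p in([0,0,0],[11,-20,-5],[-11,-20,-5],[11,-20,-25],[-11,-20,-25])]
h=r.apply([1,0,0])
c=np.array([.483,.352,0])
pts+=[c+h*.021+[0,0,.02],c+[0,0,.018],c-h*.033+[0,0,.016],c-h*.033+[0,0,.0]]
print(((proj(m,pts)-[160,120])*1.7).round())
E
```

```text
[[274. 270.]
 [210. 244.]
 [212. 308.]
 [202. 270.]
 [204. 340.]
 [269. 217.]
 [269. 279.]
 [270. 367.]
 [270. 342.]]
```

>>> drive_tool(
  motion=[
    [[10, 0, 0, 0.05, 0], [0, 0, 0, 0.05, 0], [0, 0, 0, 0.05, 0], [0, 0, 0, 0.05, 0], [0, 0, 0, 0.05, 0], [0, 0, 0, 0.05, 0]],
  ],
  squeeze=60,
)

```text
t: 2.4
tcp_pos: [0.4843, 0.3515, 0.0064]
tool_rot: [0.131, 0.991, 0.0, 0.0]
force: [0.7, -0.0, -0.2]
finger_gap: -0.0
gripper_force: 0.0
```

```bash
python3 - <<'E'
from h import *
from station import manip
go(.483,.352,.106,164.5)
cv2.imwrite("pics/w3.png",cv2.resize(manip.snapshot("wrist")[120:460,160:480,::-1],None,fx=1.5,fy=1.5))
E
```

```text
t 2.4 tcp [0.4843 0.3515 0.0064] ang 164.9 | shift [ 0.05  0.01 -3.32] yaw 0.05 (+-45 alt) gap -0.0 q1,6 [ 0.44 -0.87] F [ 0.7 -0.  -0.2]
```

View pics/w3.png

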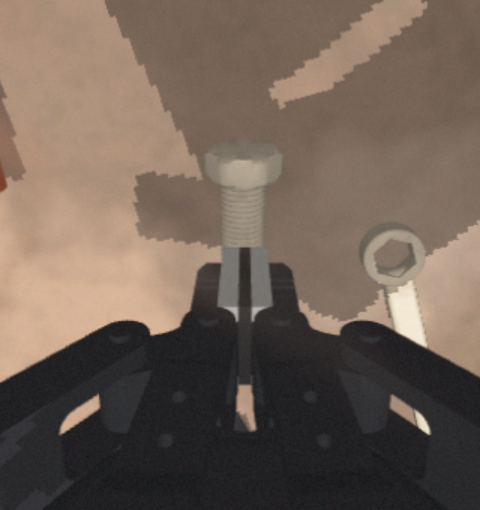

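The fingers shut fully above the bolt, so the real tips are higher than the reported TCP. I'll work out by how much from the tip pixel (323,285).

```bash
python3 - <<'E'
from h import *
from station import manip
m=manip.camera_model("wrist");s=manip.sense();r=R.from_quat(s['tool_rot'])
for x in(11,0,-11):
  for h in(0,10,20,30,40): print(x,h,(proj(m,s['tcp_pos']+r.apply(np.array([x,0,-h])/1000))[0]).round())
S=manip.camera_model("side");print(proj(S,s['tcp_pos']),proj(S,s['tcp_pos']+[0,0,.02]))
im=manip.snapshot("side")[300:420,250:410,::-1]
cv2.imwrite("pics/s3.png",cv2.resize(im,None,fx=4,fy=4,interpolation=cv2.INTER_CUBIC))
E
```

```text
11 0 [321. 260.]
11 10 [321. 267.]
11 20 [321. 275.]
11 30 [321. 283.]
11 40 [321. 293.]
0 0 [321. 279.]
0 10 [321. 287.]
0 20 [321. 295.]
0 30 [321. 305.]
0 40 [321. 316.]
-11 0 [321. 297.]
-11 10 [321. 305.]
-11 20 [321. 315.]
-11 30 [321. 325.]
-11 40 [321. 337.]
[[338.0913637  377.89844101]] [[338.30277769 372.70979936]]
```

View pics/s3.png

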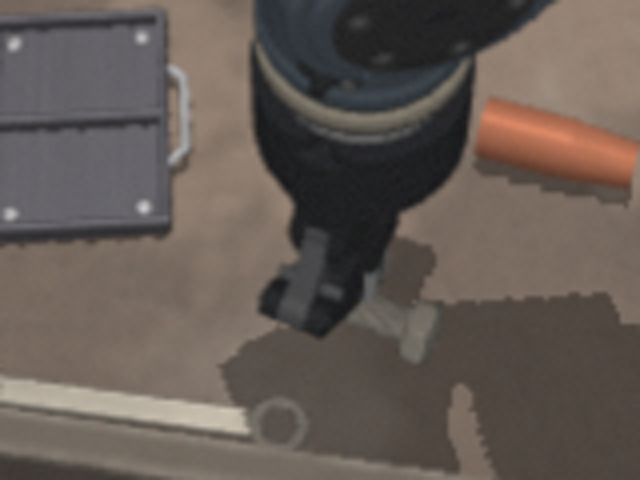

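>>> drive_tool(
  motion=[
    [[0, 0, 0, -1.5, 0], [0, -0.97, -1.53, -1.5, 0], [0, -0.97, -1.53, -1.5, 0], [0, -0.97, -1.53, -0.5, 0], [0, -0.97, -1.53, -0.1, 0], [0, -0.97, -1.53, 0, 0], [0, -0.97, -1.53, 0.05, 0], [0, -0.97, -1.53, 0.1, 0], [0, -0.97, -1.53, 0.15, 0], [0, -0.97, -1.53, 0.15, 0]],
  ],
)

```text
t: 3.5
tcp_pos: [0.5006, 0.3, 0.0021]
tool_rot: [0.131, 0.991, 0.0, 0.0]
force: [1.1, -0.1, 0.6]
finger_gap: -0.001
gripper_force: 0.0
```

```bash
python3 - <<'E'
from h import *
from station import manip
go(.5,.3,0,164.5)
a=manip.snapshot("side")[280:400,260:420,::-1];b=manip.snapshot("wrist")[200:380,240:400,::-1]
cv2.imwrite("pics/s4.png",np.hstack([cv2.resize(a,(480,360),interpolation=cv2.INTER_CUBIC),cv2.resize(b,(320,360),interpolation=cv2.INTER_CUBIC)]))
m=manip.camera_model("wrist");s=manip.sense();r=R.from_quat(s['tool_rot'])
P=[s['tcp_pos']+r.apply(np.array([x,0,-h])/1000) for x in (11,-11) for h in (0,10)]
print(((proj(manip.camera_model("side"),P)-[260,280])*3).round(),((proj(m,P)-[240,200])*2+[480,0]).round())
E
```

```text
t 3.5 tcp [0.5006 0.3    0.0021] ang 165.0 | shift [ 0.02 -0.    0.07] yaw 0.06 (+-45 alt) gap -0.1 q1,6 [ 0.35 -0.96] F [ 1.1 -0.1  0.6]
[[236. 214.]
 [236. 206.]
 [200. 200.]
 [200. 191.]] [[642. 121.]
 [642. 134.]
 [642. 194.]
 [642. 211.]]
```

View pics/s4.png

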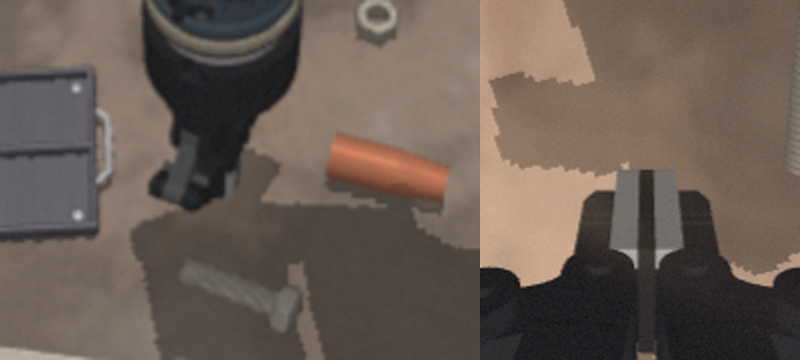

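The tips sit clearly higher and further out (about 15 mm up) than the reported TCP. I'll touch the bench to measure the height.

>>> drive_tool(
  motion=[
    [[0, 0, 0, 0.1, 0], [0, 0, 0, 0.2, 0], [0, 0, 0, 0.3, 0], [0, 0, 0, 0.3, 0]],
  ],
)

```text
t: 4.0
tcp_pos: [0.5, 0.2995, -0.0079]
tool_rot: [0.131, 0.991, -0.0, -0.001]
force: [-0.4, 0.2, -0.8]
finger_gap: -0.0
gripper_force: 0.0
```

>>> drive_tool(
  motion=[
    [[0, 0, 0, 0.05, 0], [0, 0, 0, 0.1, 0], [0, 0, 0, 0.1, 0]],
  ],
)

```text
t: 4.3
tcp_pos: [0.5003, 0.2996, -0.0105]
tool_rot: [0.131, 0.991, -0.0, -0.0]
force: [0.5, -0.5, -0.4]
finger_gap: 0.005
gripper_force: 0.0
```

>>> drive_tool(
  motion=[
    [[0, 0, 0, 0.05, 0], [0, 0, 0, 0.1, 0], [0, 0, 0, 0.1, 0]],
  ],
)

```text
t: 4.6
tcp_pos: [0.5002, 0.2996, -0.0135]
tool_rot: [0.131, 0.991, -0.0, -0.0]
force: [0.3, 0.1, -0.4]
finger_gap: -0.002
gripper_force: 0.0
```

>>> drive_tool(
  motion=[
    [[0, 0, 0, 0.05, 0], [0, 0, 0, 0.1, 0], [0, 0, 0, 0.1, 0]],
  ],
)

```text
t: 4.9
tcp_pos: [0.5002, 0.2996, -0.0165]
tool_rot: [0.131, 0.991, -0.0, -0.0]
force: [1.0, 0.6, -0.4]
finger_gap: -0.005
gripper_force: 0.0
```

>>> drive_tool(
  motion=[
    [[0, 0, 0, 0.05, 0], [0, 0, 0, 0.05, 0], [0, 0, 0, 0.1, 0], [0, 0, 0, 0.1, 0]],
  ],
)

```text
t: 5.3
tcp_pos: [0.5003, 0.2996, -0.0195]
tool_rot: [0.131, 0.991, -0.0, -0.0]
force: [-1.0, 0.5, -0.2]
finger_gap: 0.001
gripper_force: 0.0
```

```bash
python3 - <<'E'
from h import *
from station import manip
go(.5,.3,0,164.5)
a=manip.snapshot("side")[290:390,270:370,::-1];b=manip.snapshot("wrist")[200:380,240:400,::-1]
cv2.imwrite("pics/s5.png",np.hstack([cv2.resize(a,(450,450),interpolation=cv2.INTER_CUBIC),cv2.resize(b,(320,450),interpolation=cv2.INTER_CUBIC)]))
E
```

```text
t 5.3 tcp [ 0.5003  0.2996 -0.0195] ang 164.9 | shift [ 0.01  0.01 -0.65] yaw 0.05 (+-45 alt) gap 0.0 q1,6 [ 0.35 -0.96] F [-1.   0.5 -0.2]
```

View pics/s5.png

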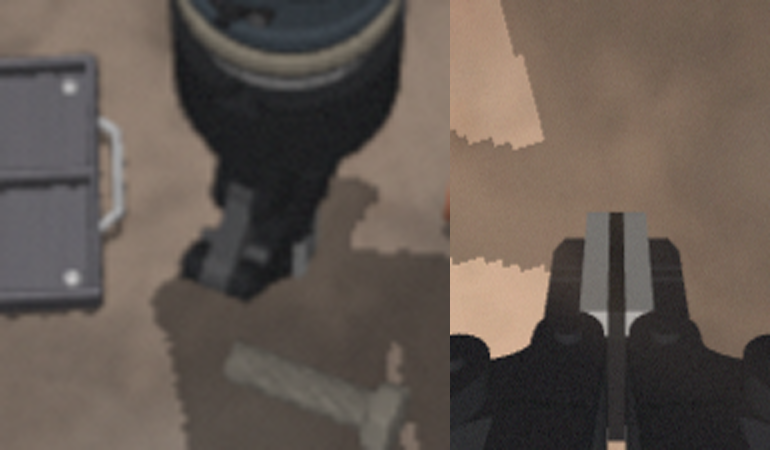

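```bash
python3 - <<'E'
from h import *
from station import manip
m=manip.camera_model("wrist");S=manip.camera_model("side");s=manip.sense();r=R.from_quat(s['tool_rot'])
d1=ray(m,[(323,284.8)])[0];d2=ray(S,[(336.7,350.4)])[0]
k=np.linalg.lstsq(np.c_[d1,-d2],S['origin']-m['origin'],rcond=None)[0]
p,q=m['origin']+k[0]*d1,S['origin']+k[1]*d2
print(p,q,r.inv().apply([p-s['tcp_pos'],q-s['tcp_pos']])*1000)
print(s['q'])
for z in(-.01,0,.01,.02,.03): print(z,r.inv().apply(np.r_[plane(m,[(323,284.8)],z)[0],z]-s['tcp_pos'])*1000)
E
```

```text
[0.49336221 0.3026366  0.00479131] [0.49322794 0.30277751 0.00471466] [[  7.54656059   1.0451877  -24.11021398]
 [  7.71284124   1.14634478 -24.03355551]]
[ 3.48106261e-01  7.97940018e-01  1.67937152e+00  1.92861064e-05
  6.64337043e-01 -9.59689501e-01]
-0.01 [ 0.72366593  1.0517476  -9.31926109]
0 [  5.33643769   1.04731263 -19.31901825]
0.01 [  9.94920945   1.04287767 -29.31877542]
0.02 [ 14.56198121   1.0384427  -39.31853259]
0.03 [ 19.17475297   1.03400773 -49.31828975]
```

>>> drive_tool(
  motion=[
    [[0, 0, 0, 0.05, 0], [0, 0, 0, 0.1, 0], [0, 0, 0, 0.1, 0]],
  ],
)

```text
t: 5.7
tcp_pos: [0.5002, 0.2996, -0.0225]
tool_rot: [0.131, 0.991, -0.0, -0.0]
force: [-0.3, -0.9, -0.9]
finger_gap: -0.002
gripper_force: 0.0
```

>>> drive_tool(
  motion=[
    [[0, 0, 0, 0.03, 0], [0, 0, 0, 0.06, 0], [0, 0, 0, 0.06, 0]],
  ],
)

```text
t: 6.0
tcp_pos: [0.5003, 0.2996, -0.0242]
tool_rot: [0.131, 0.991, -0.0, -0.0]
force: [0.3, -0.3, -0.7]
finger_gap: 0.002
gripper_force: 0.0
```

>>> drive_tool(
  motion=[
    [[0, 0, 0, 0.03, 0], [0, 0, 0, 0.06, 0], [0, 0, 0, 0.06, 0]],
  ],
)

```text
t: 6.3
tcp_pos: [0.5002, 0.2996, -0.026]
tool_rot: [0.131, 0.991, -0.0, -0.0]
force: [-0.2, -0.7, -0.5]
finger_gap: 0.002
gripper_force: 0.0
```

>>> drive_tool(
  motion=[
    [[0, 0, 0, 0.03, 0], [0, 0, 0, 0.06, 0], [0, 0, 0, 0.06, 0]],
  ],
)

```text
t: 6.6
tcp_pos: [0.5003, 0.2996, -0.0278]
tool_rot: [0.131, 0.991, -0.0, -0.0]
force: [0.2, 1.1, -0.5]
finger_gap: -0.003
gripper_force: 0.0
```

>>> drive_tool(
  motion=[
    [[0, 0, 0, 0.03, 0], [0, 0, 0, 0.06, 0], [0, 0, 0, 0.06, 0]],
  ],
)

```text
t: 6.9
tcp_pos: [0.5005, 0.2997, -0.0285]
tool_rot: [0.131, 0.991, 0.0, 0.0]
force: [-1.2, -0.8, 7.1]
finger_gap: 0.001
gripper_force: 3.4
```

Contact is at TCP z = -0.028, so the true fingertips are 28 mm behind the reported TCP. I'll compensate for that in the helper.

```bash
sed -i 's/np.array(\[x,y,z\])-s/np.array([x,y,z-.028])-s/' h.py; python3 -c "
from h import *
go(.483,.352,.06,164.5)
go(.483,.352,.006,164.5)"
```

```text
t 6.9 tcp [ 0.5005  0.2997 -0.0285] ang 164.9 | shift [ 1.02  1.53 -2.02] yaw 0.05 (+-45 alt) gap 0.1 q1,6 [ 0.35 -0.96] F [-1.2 -0.8  7.1]
t 6.9 tcp [ 0.5005  0.2997 -0.0285] ang 164.9 | shift [ 1.02  1.53 -0.22] yaw 0.05 (+-45 alt) gap 0.1 q1,6 [ 0.35 -0.96] F [-1.2 -0.8  7.1]
```

>>> drive_tool(
  motion=[
    [[0, 0, 0, -1, 0], [40, 0, 0, -2, 0], [40, 1.02, 1.53, -2, 0.05], [40, 1.02, 1.53, -2, 0.05], [40, 1.02, 1.53, -1, 0.05], [40, 1.02, 1.53, -0.3, 0.05], [40, 1.02, 1.53, -0.22, 0.05], [40, 1.02, 1.53, -0.22, 0.05]],
  ],
)

```text
t: 7.7
tcp_pos: [0.4821, 0.3515, -0.0236]
tool_rot: [0.135, 0.991, -0.001, -0.001]
force: [0.0, -0.3, -1.0]
finger_gap: 0.468
gripper_force: 0.0
```

>>> drive_tool(
  motion=[
    [[10, 0, 0, 0, 0], [10, 0, 0, 0, 0], [10, 0, 0, 0, 0], [10, 0, 0, 0, 0], [10, 0, 0, 0, 0]],
  ],
  squeeze=60,
)

```text
t: 8.2
tcp_pos: [0.4836, 0.352, -0.0218]
tool_rot: [0.135, 0.991, 0.0, 0.001]
force: [-0.2, -2.4, 7.3]
finger_gap: 0.154
gripper_force: 58.9
```

```bash
python3 -c "
from h import *
go(.483,.352,.006,164.5)
go(.6347,-.0025,.10,178)"
```

```text
t 8.2 tcp [ 0.4836  0.352  -0.0218] ang 164.5 | shift [ 0.02 -0.01  0.01] yaw 0.0 (+-45 alt) gap 13.2 q1,6 [ 0.44 -0.86] F [-0.2 -2.4  7.3]
t 8.2 tcp [ 0.4836  0.352  -0.0218] ang 164.5 | shift [ -8.01 -10.04  -3.12] yaw -1.68 (+-45 alt) gap 13.2 q1,6 [ 0.44 -0.86] F [-0.2 -2.4  7.3]
```

>>> drive_tool(
  motion=[
    [[10, 0, 0, -1.5, 0], [10, 0, 0, -3, 0], [10, 0, 0, -4.5, -0.2], [10, -2, -3, -4.5, -0.5], [10, -5.0, -8.8, -4.5, -1.7], [10, -5.0, -8.8, -4.5, -1.7], [10, -5.0, -8.8, -4.5, -1.7], [10, -5.0, -8.8, -4.5, -1.7], [10, -5.0, -8.8, -4.5, -1.7], [10, -5.0, -8.8, -4.5, -1.7]],
  ],
)

```text
t: 9.2
tcp_pos: [0.559, 0.0521, 0.112]
tool_rot: [0.019, 1.0, -0.001, 0.001]
force: [0.1, 0.1, -2.8]
finger_gap: 0.156
gripper_force: 59.2
```

```bash
python3 - <<'E'
from h import *
from station import manip
import pickle
go(.6347,-.0025,.1,178)
m=manip.camera_model("wrist"); im=manip.snapshot("wrist")[:,:,::-1]
pickle.dump(m,open("pics/w6.pkl","wb")); cv2.imwrite("pics/w6.png",im)
E
```

```text
t 9.2 tcp [0.559  0.0521 0.112 ] ang 177.8 | shift [-2.59 -1.72  1.34] yaw -0.03 (+-45 alt) gap 13.3 q1,6 [-0.11 -1.64] F [ 0.1  0.1 -2.8]
```

View pics/w6.png

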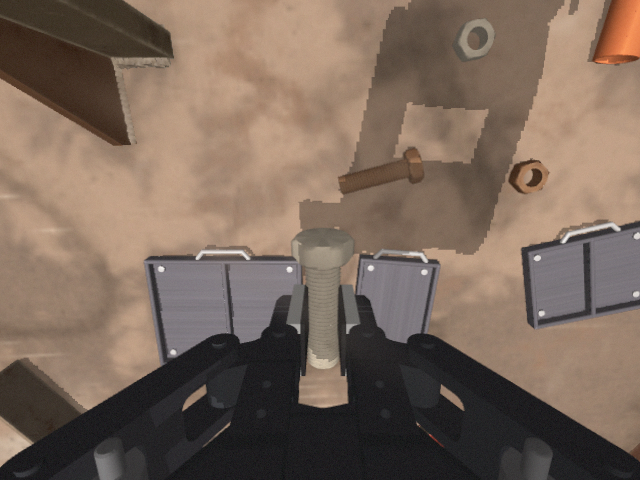

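Bolt is held. Bolt tray front rim corners are at (146,258) and (300,257), nozzle tray front corners at (359,254) and (439,263), nut tray left side at (523,249) to (532,326). Rusty bolt runs from tail (341,185) to head. Nuts are at (476,39) and (529,176).

```bash
python3 - <<'E'
from h import *
import pickle
m=pickle.load(open("pics/w6.pkl","rb"))
f=lambda p,L,z:print(*fit(plane(m,p,z),np.array(L)/1000))
f([(146,258),(300,257)],[(-54,-68),(-54,68)],.012)
f([(359,254),(439,263)],[(-54,-35),(-54,35)],.012)
f([(523,249),(532,326)],[(-39,-52),(39,-52)],.012)
print(plane(m,[(476,39),(529,176)],.013))
f([(341,185),(406,168)],[(-33,0),(21,0)],.0105)
E
```

```text
[ 0.63418285 -0.03530402] -1.8506526672089298 0.001883872362918682
[0.64035057 0.10938946] -8.980841579921364 9.346380158458122e-05
[0.6076986  0.28188056] 13.472489278039538 0.0004726849081508089
[[0.42298124 0.16678989]
 [0.52073174 0.21802916]]
[0.51509696 0.10125185] 102.38226630279601 0.0003128936006486499
```

```bash
python3 -c "
from h import *
go(.6338,-.0685,.08,178)
go(.6338,-.0685,.012,178)"
```

```text
t 9.2 tcp [0.5582 0.0535 0.1119] ang 177.8 | shift [-2.67 -3.97  2.  ] yaw -0.02 (+-45 alt) gap 13.6 q1,6 [-0.1  -1.64] F [ 0.2 -1.1 -2.1]
t 9.2 tcp [0.5582 0.0535 0.1119] ang 177.8 | shift [-2.67 -3.96  4.27] yaw -0.02 (+-45 alt) gap 13.6 q1,6 [-0.1  -1.64] F [ 0.2 -1.1 -2.1]
```

>>> drive_tool(
  motion=[
    [[10, -2.65, -4, 0, 0], [10, -2.65, -4, 0, 0], [10, -2.65, -4, 0, 0], [10, -2.65, -4, 2, 0], [10, -2.65, -4, 3, 0], [10, -2.65, -4, 3, 0], [10, -2.65, -4, 3, 0], [10, -2.65, -4, 3, 0]],
  ],
)

```text
t: 10.05
tcp_pos: [0.6342, -0.0643, 0.0244]
tool_rot: [0.016, 1.0, -0.0, 0.002]
force: [-0.3, 0.3, -1.4]
finger_gap: 0.155
gripper_force: 59.2
```

```bash
python3 -c "
from h import *
go(.6338,-.0685,.012,178)"
```

```text
t 10.1 tcp [ 0.6342 -0.0643  0.0244] ang 178.2 | shift [ 0.02 -0.14  1.35] yaw 0.03 (+-45 alt) gap 13.2 q1,6 [-0.28 -1.82] F [-0.3  0.3 -1.4]
```

>>> drive_tool(
  motion=[
    [[10, 0.02, -0.14, 0.8, 0], [10, 0.02, -0.14, 1.2, 0], [10, 0.02, -0.14, 1.35, 0], [10, 0.02, -0.14, 1.36, 0], [10, 0.02, -0.14, 1.36, 0], [10, 0.02, -0.14, 1.36, 0]],
  ],
)

```text
t: 10.65
tcp_pos: [0.6322, -0.069, -0.0176]
tool_rot: [0.016, 1.0, -0.0, 0.001]
force: [-1.0, 1.5, 2.2]
finger_gap: 0.158
gripper_force: 59.8
```

```bash
python3 -c "
from h import *
go(.6338,-.0685,.011,178)"
```

```text
t 10.7 tcp [ 0.6322 -0.069  -0.0176] ang 178.1 | shift [-0.05  0.02 -0.02] yaw 0.02 (+-45 alt) gap 13.5 q1,6 [-0.28 -1.82] F [-1.   1.5  2.2]
```

>>> drive_tool(
  motion=[
    [[26, 0, 0, 0, 0], [26, 0, 0, 0, 0], [26, 0, 0, 0, 0], [26, 0, 0, -1, 0], [40, 0, 0, -2.5, 0], [40, 0, 0, -4, 0], [40, 0, 0, -4, 0], [40, 0, 0, -4, 0]],
  ],
)

```text
t: 11.45
tcp_pos: [0.6327, -0.0695, 0.1029]
tool_rot: [0.016, 1.0, -0.0, 0.002]
force: [-0.5, 0.7, -0.9]
finger_gap: 0.468
gripper_force: 0.0
```

```bash
python3 -c "
from h import *
go(.5155,.099,.08,103)"
```

```text
t 11.4 tcp [ 0.6327 -0.0695  0.1029] ang 178.1 | shift [4.09 5.49 1.68] yaw 9.39 (+-45 alt) gap 40.0 q1,6 [-0.28 -1.82] F [-0.5  0.7 -0.9]
```

>>> drive_tool(
  motion=[
    [[40, 0, 3, 0, 1], [40, 1, 5.5, 0, 2], [40, 4.1, 5.5, 0.5, 3], [40, 4.1, 5.5, 1.65, 4], [40, 4.1, 5.5, 1.65, 5], [40, 4.1, 5.5, 1.65, 6], [40, 4.1, 5.5, 1.65, 7], [40, 4.1, 5.5, 1.65, 8], [40, 4.1, 5.5, 1.65, 9], [40, 4.1, 5.5, 1.65, 9.4]],
  ],
)

```text
t: 12.45
tcp_pos: [0.5125, 0.0997, 0.0501]
tool_rot: [0.624, 0.781, -0.001, -0.002]
force: [-0.4, 0.2, -1.0]
finger_gap: 0.47
gripper_force: 0.0
```

>>> drive_tool(
  motion=[
    [[40, 0, 0, 0, 0], [40, 0, 0, 0, 0]],
  ],
)

```text
t: 12.65
tcp_pos: [0.5132, 0.0997, 0.0507]
tool_rot: [0.623, 0.783, -0.001, -0.001]
force: [0.0, -0.1, -0.7]
finger_gap: 0.466
gripper_force: 0.0
```

```bash
python3 - <<'E'
from h import *
from station import manip
go(.5155,.099,.006,103)
m=manip.camera_model("wrist"); im=manip.snapshot("wrist")[:,:,::-1]
cv2.imwrite("pics/w7.png",im)
# segmentation of rusty bolt near its expected place: rust = dark, red>blue
c=proj(m,[[.5155,.099,.01]])[0];print(c)
import pickle;pickle.dump(m,open("pics/w7.pkl","wb"))
E
```

```text
t 12.7 tcp [0.5132 0.0997 0.0507] ang 103.0 | shift [-0.04  0.08  2.42] yaw -0.0 (+-45 alt) gap 39.8 q1,6 [-0.02 -0.25] F [ 0.  -0.1 -0.7]
[326.74404641 256.57443143]
```

>>> drive_tool(
  motion=[
    [[40, -0.04, 0.08, 1.2, 0], [40, -0.04, 0.08, 2, 0], [40, -0.04, 0.08, 2.35, 0], [40, -0.04, 0.08, 2.42, 0], [40, -0.04, 0.08, 2.42, 0], [10, -0.04, 0.08, 2.42, 0], [10, -0.04, 0.08, 2.42, 0], [10, -0.04, 0.08, 2.42, 0], [10, -0.04, 0.08, 2.42, 0], [10, -0.04, 0.08, 2.42, 0]],
  ],
)

```text
t: 13.7
tcp_pos: [0.5174, 0.0991, -0.0197]
tool_rot: [0.623, 0.782, 0.001, 0.001]
force: [-1.6, 0.3, 5.7]
finger_gap: 0.152
gripper_force: 58.7
```

```bash
python3 -c "
from h import *
go(.5155,.099,.006,103)
go(.6362,-.0025,.1,178)"
```

```text
t 13.7 tcp [ 0.5174  0.0991 -0.0197] ang 102.9 | shift [ 0.01 -0.06  0.08] yaw -0.01 (+-45 alt) gap 12.9 q1,6 [-0.02 -0.25] F [-1.6  0.3  5.7]
t 13.7 tcp [ 0.5174  0.0991 -0.0197] ang 102.9 | shift [-4.19  3.11 -3.05] yaw -9.38 (+-45 alt) gap 12.9 q1,6 [-0.02 -0.25] F [-1.6  0.3  5.7]
```

>>> drive_tool(
  motion=[
    [[10, 0, 0, -1.5, 0], [10, 0, 0, -3, 0], [10, -1, 0.7, -3.5, -1], [10, -2, 1.5, -3.5, -2], [10, -3, 2.2, -3.5, -3], [10, -4.2, 3.1, -3.5, -4], [10, -4.2, 3.1, -3.5, -5], [10, -4.2, 3.1, -3.5, -6], [10, -4.2, 3.1, -3.5, -7], [10, -4.2, 3.1, -3.5, -8]],
  ],
)

```text
t: 14.7
tcp_pos: [0.635, -0.003, 0.0837]
tool_rot: [0.111, 0.994, 0.0, -0.001]
force: [-0.7, -0.2, -0.7]
finger_gap: 0.156
gripper_force: 59.1
```

>>> drive_tool(
  motion=[
    [[10, 0, 0, 0, -1], [10, 0, 0, 0, -1.4], [10, 0, 0, 1, -1.4], [10, 0, 0, 2, -1.4], [10, 0, 0, 2, -1.4], [10, 0, 0, 2, -1.4]],
  ],
)

```text
t: 15.3
tcp_pos: [0.635, -0.0028, 0.0238]
tool_rot: [0.016, 1.0, 0.0, -0.001]
force: [-0.0, 0.0, -2.4]
finger_gap: 0.152
gripper_force: 59.2
```

```bash
python3 -c "
from h import *
go(.6362,-.0025,.013,178)"
```

```text
t 15.3 tcp [ 0.635  -0.0028  0.0238] ang 178.1 | shift [-0.04  0.01  1.29] yaw 0.02 (+-45 alt) gap 13.0 q1,6 [-0.18 -1.72] F [-0.   0.  -2.4]
```

>>> drive_tool(
  motion=[
    [[10, -0.04, 0, 0.8, 0], [10, -0.04, 0, 1.15, 0], [10, -0.04, 0, 1.28, 0], [10, -0.04, 0, 1.32, 0], [10, -0.04, 0, 1.32, 0], [10, -0.04, 0, 1.32, 0]],
  ],
)

```text
t: 15.9
tcp_pos: [0.6375, -0.0031, -0.0145]
tool_rot: [0.016, 1.0, -0.0, 0.001]
force: [-0.1, -0.6, -1.3]
finger_gap: 0.151
gripper_force: 59.2
```

>>> drive_tool(
  motion=[
    [[10, 0.03, 0, 0.04, 0], [10, 0.03, 0, 0.08, 0], [10, 0.03, 0, 0.08, 0]],
  ],
)

```text
t: 16.2
tcp_pos: [0.6372, -0.0031, -0.0156]
tool_rot: [0.016, 1.0, -0.0, 0.001]
force: [-2.0, -0.0, 8.2]
finger_gap: 0.157
gripper_force: 60.3
```

>>> drive_tool(
  motion=[
    [[26, 0, 0, 0, 0], [26, 0, 0, 0, 0], [26, 0, 0, 0, 0], [26, 0, 0, -1, 0], [60, 0, 0, -2.5, 0], [60, 0, 0, -4, 0], [60, 3.5, 7, -4, 0], [60, 3.7, 7.3, -3, 0], [60, 3.7, 7.3, -3, 0], [60, 3.7, 7.3, -3, 0]],
  ],
)

```text
t: 17.2
tcp_pos: [0.5513, 0.1781, 0.0794]
tool_rot: [0.017, 1.0, 0.0, 0.0]
force: [1.4, 0.8, -0.6]
finger_gap: 0.703
gripper_force: 0.0
```

>>> drive_tool(
  motion=[
    [[60, 0, 0, 0, 0], [60, 0, 0, 0, 0], [60, 0, 0, 0, 0]],
  ],
)

```text
t: 17.5
tcp_pos: [0.5531, 0.1762, 0.0796]
tool_rot: [0.016, 1.0, -0.0, 0.001]
force: [-0.4, -0.6, 0.7]
finger_gap: 0.701
gripper_force: 0.0
```

```bash
python3 - <<'E'
from h import *
from station import manip
go(.521,.219,.006,102)
m=manip.camera_model("wrist"); im=manip.snapshot("wrist")[:,:,::-1]; T=manip.camera_model("top"); top=manip.snapshot("top")[:,:,::-1]
def rect(c,z,half,n=300,M=m,I=im): # bird's-eye view, north=+x, left=+y
    g=np.linspace(half,-half,n); X,Y=np.meshgrid(c[0]+g,c[1]+g,indexing='ij')
    uv=proj(M,np.c_[X.ravel(),Y.ravel(),np.full(X.size,z)]).astype(np.float32).reshape(n,n,2)
    return cv2.remap(I,uv[...,0],uv[...,1],cv2.INTER_CUBIC)
a=rect((.521,.219),.013,.025);b=rect((.4227,.167),.013,.025)
for q in(a,b):
    cv2.line(q,(150,130),(150,170),(0,255,0));cv2.line(q,(130,150),(170,150),(0,255,0))
c=rect((.635,-.0355),.012,.085,300,T,top)
d=cv2.resize(im,(400,300))
cv2.imwrite("pics/w8.png",np.vstack([np.hstack([a,b]),np.hstack([c,d[:,50:350]])]))
print(proj(m,[[.521,.219,.013],[.4227,.167,.013]]))
E
```

```text
t 17.5 tcp [0.5531 0.1762 0.0796] ang 178.1 | shift [1.12 1.39 3.38] yaw 9.51 (+-45 alt) gap 59.9 q1,6 [ 0.12 -1.42] F [-0.4 -0.6  0.7]
[[379.47083025 197.46967871]
 [299.33020384  44.66404373]]
```

View pics/w8.png

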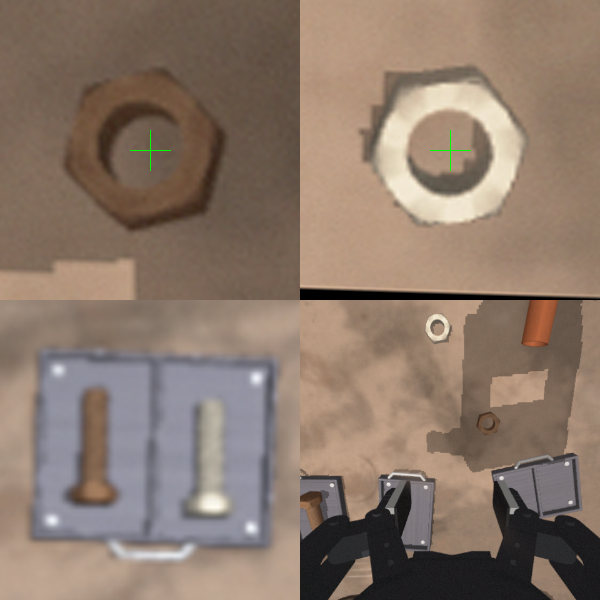

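Both bolts lie in their bays: rusty centred, bright about 4 mm short along the length. Nut flats (normals, mod 60°) are at about 9° for the rusty nut, centre (.522,.220), and about 5° for the bright nut, centre (.423,.1675).

```bash
python3 -c "
from h import *
go(.522,.220,.04,99)"
```

```text
t 17.6 tcp [0.5534 0.1755 0.0796] ang 178.0 | shift [1.1  1.45 2.25] yaw 9.88 (+-45 alt) gap 60.0 q1,6 [ 0.11 -1.42] F [-0.   0.3  0.7]
```

>>> drive_tool(
  motion=[
    [[50, 1.1, 1.45, 0, 1], [50, 1.1, 1.45, 0, 2], [50, 1.1, 1.45, 0, 3], [50, 1.1, 1.45, 0, 4], [50, 1.1, 1.45, 0, 5], [50, 1.1, 1.45, 0, 6], [50, 1.1, 1.45, 0, 7], [50, 1.1, 1.45, 1, 8], [50, 1.1, 1.45, 2.2, 9], [50, 1.1, 1.45, 2.2, 9.9]],
  ],
)

```text
t: 18.6
tcp_pos: [0.5184, 0.2191, 0.0095]
tool_rot: [0.653, 0.757, -0.003, -0.002]
force: [-0.6, -0.1, 0.6]
finger_gap: 0.585
gripper_force: 0.0
```

>>> drive_tool(
  motion=[
    [[45, 0, 0, 0, 0], [45, 0, 0, 0, 0]],
  ],
)

```text
t: 18.8
tcp_pos: [0.5219, 0.2205, 0.0138]
tool_rot: [0.65, 0.76, 0.001, 0.0]
force: [0.1, 0.3, -0.1]
finger_gap: 0.526
gripper_force: 0.0
```

```bash
python3 -c "
from h import *
go(.522,.220,.005,99)"
```

```text
t 18.8 tcp [0.5219 0.2205 0.0138] ang 99.0 | shift [-0.02 -0.    1.23] yaw -0.0 (+-45 alt) gap 44.9 q1,6 [0.2  0.05] F [ 0.1  0.3 -0.1]
```

>>> drive_tool(
  motion=[
    [[45, 0, 0, 0.7, 0], [45, 0, 0, 1.1, 0], [45, 0, 0, 1.23, 0], [45, 0, 0, 1.23, 0], [15, 0, 0, 1.23, 0], [15, 0, 0, 1.23, 0], [15, 0, 0, 1.23, 0], [15, 0, 0, 1.23, 0], [15, 0, 0, 1.23, 0]],
  ],
  squeeze=40,
)

```text
t: 19.7
tcp_pos: [0.5212, 0.2215, -0.0226]
tool_rot: [0.65, 0.76, 0.001, 0.0]
force: [-0.1, -1.5, 5.4]
finger_gap: 0.264
gripper_force: 39.6
```

```bash
python3 -c "
from h import *
go(.522,.220,.005,99)
go(.6152,.2593,.06,102)"
```

```text
t 19.7 tcp [ 0.5212  0.2215 -0.0226] ang 98.9 | shift [-0.05  0.02  0.01] yaw -0.01 (+-45 alt) gap 22.5 q1,6 [0.2  0.05] F [-0.1 -1.5  5.4]
t 19.7 tcp [ 0.5212  0.2215 -0.0226] ang 98.9 | shift [ 0.76  3.29 -1.82] yaw -0.38 (+-45 alt) gap 22.5 q1,6 [0.2  0.05] F [-0.1 -1.5  5.4]
```

>>> drive_tool(
  motion=[
    [[15, 0, 0, -1.5, 0], [15, 0, 0, -2.2, 0], [15, 0.76, 3.3, -2.2, -0.4], [15, 0.76, 3.3, -2.2, -0.4], [15, 0.76, 3.3, -2.2, -0.4], [15, 0.76, 3.3, -1.2, -0.4], [15, 0.76, 3.3, -1, -0.4], [15, 0.76, 3.3, -1, -0.4]],
  ],
)

```text
t: 20.5
tcp_pos: [0.6124, 0.2586, 0.0046]
tool_rot: [0.628, 0.778, -0.002, -0.002]
force: [1.1, -0.2, 0.1]
finger_gap: 0.258
gripper_force: 39.5
```

```bash
python3 -c "
from h import *
go(.6152,.2593,.0095,102)"
```

```text
t 20.5 tcp [0.6124 0.2586 0.0046] ang 102.1 | shift [0.   0.1  0.77] yaw 0.02 (+-45 alt) gap 22.1 q1,6 [0.23 0.02] F [ 1.1 -0.2  0.1]
```

>>> drive_tool(
  motion=[
    [[15, 0, 0.04, 0.4, 0], [15, 0, 0.04, 0.65, 0], [15, 0, 0.04, 0.75, 0], [15, 0, 0.04, 0.82, 0], [15, 0, 0.04, 0.82, 0], [15, 0, 0.04, 0.82, 0]],
  ],
)

```text
t: 21.1
tcp_pos: [0.6163, 0.2595, -0.0177]
tool_rot: [0.628, 0.778, 0.0, 0.0]
force: [0.1, 0.0, -0.4]
finger_gap: 0.258
gripper_force: 39.5
```

>>> drive_tool(
  motion=[
    [[15, 0, -0.03, 0.03, 0], [15, 0, -0.03, 0.05, 0], [15, 0, -0.03, 0.05, 0]],
  ],
)

```text
t: 21.4
tcp_pos: [0.6156, 0.2594, -0.0186]
tool_rot: [0.628, 0.778, 0.0, 0.0]
force: [-0.3, -0.3, 4.1]
finger_gap: 0.257
gripper_force: 40.1
```

Contact, so I'll release, lift and head for the bright nut.

>>> drive_tool(
  motion=[
    [[33, 0, 0, 0, 0], [33, 0, 0, 0, 0], [33, 0, 0, 0, 0], [33, 0, 0, -1, 0], [45, 0, 0, -2.5, 0], [45, 0, 0, -3, 0], [45, 0, 0, -3, 0], [45, 0, 0, -3, 0]],
  ],
)

```text
t: 22.2
tcp_pos: [0.6143, 0.2591, 0.0697]
tool_rot: [0.628, 0.778, -0.001, -0.0]
force: [-0.6, -0.4, -0.3]
finger_gap: 0.527
gripper_force: 0.0
```

```bash
python3 -c "
from h import *
go(.423,.1675,.05,95)"
```

```text
t 22.2 tcp [0.6143 0.2591 0.0697] ang 102.1 | shift [-1.64 -6.87  1.6 ] yaw 0.89 (+-45 alt) gap 45.0 q1,6 [0.23 0.02] F [-0.6 -0.4 -0.3]
```

>>> drive_tool(
  motion=[
    [[45, -1.64, -6.87, 0, 0.9], [45, -1.64, -6.87, 0, 0.9], [45, -1.64, -6.87, 0, 0.9], [45, -1.64, -6.87, 0, 0.9], [45, -1.64, -6.87, 0, 0.9], [45, -1.64, -6.87, 1, 0.9], [45, -1.64, -6.87, 1.6, 0.9], [45, -1.64, -6.87, 1.6, 0.9], [45, -1.64, -6.87, 1.6, 0.9], [45, -1.64, -6.87, 1.6, 0.9]],
  ],
)

```text
t: 23.2
tcp_pos: [0.4243, 0.168, 0.0225]
tool_rot: [0.676, 0.737, 0.0, 0.0]
force: [0.3, 1.3, 0.1]
finger_gap: 0.528
gripper_force: 0.0
```

```bash
python3 -c "
from h import *
go(.423,.1675,.005,95)"
```

```text
t 23.2 tcp [0.4243 0.168  0.0225] ang 94.9 | shift [-0.01 -0.04  1.52] yaw -0.01 (+-45 alt) gap 45.1 q1,6 [0.13 0.05] F [0.3 1.3 0.1]
```

>>> drive_tool(
  motion=[
    [[45, 0, -0.03, 1, 0], [45, 0, -0.03, 1.4, 0], [45, 0, -0.03, 1.52, 0], [45, 0, -0.03, 1.52, 0], [15, 0, -0.03, 1.52, 0], [15, 0, -0.03, 1.52, 0], [15, 0, -0.03, 1.52, 0], [15, 0, -0.03, 1.52, 0], [15, 0, -0.03, 1.52, 0]],
  ],
  squeeze=40,
)

```text
t: 24.1
tcp_pos: [0.4236, 0.1679, -0.0223]
tool_rot: [0.676, 0.737, 0.001, 0.001]
force: [-0.1, -0.2, 6.3]
finger_gap: 0.258
gripper_force: 39.6
```

```bash
python3 -c "
from h import *
go(.423,.1675,.005,95)
go(.6048,.3081,.06,102)"
```

```text
t 24.1 tcp [ 0.4236  0.1679 -0.0223] ang 94.9 | shift [-0.01 -0.02  0.02] yaw -0.01 (+-45 alt) gap 22.0 q1,6 [0.13 0.05] F [-0.1 -0.2  6.3]
t 24.1 tcp [ 0.4236  0.1679 -0.0223] ang 94.9 | shift [ 4.14  6.42 -1.8 ] yaw -0.88 (+-45 alt) gap 22.0 q1,6 [0.13 0.05] F [-0.1 -0.2  6.3]
```

>>> drive_tool(
  motion=[
    [[15, 0, 0, -1.5, 0], [15, 0, 0, -2.5, 0], [15, 4.14, 6.42, -2.5, -0.9], [15, 4.14, 6.42, -2.5, -0.9], [15, 4.14, 6.42, -2.5, -0.9], [15, 4.14, 6.42, -2.5, -0.9], [15, 4.14, 6.42, -2.5, -0.9], [15, 4.14, 6.42, -2.5, -0.9], [15, 4.14, 6.42, -1.5, -0.9], [15, 4.14, 6.42, -1, -0.9]],
  ],
)

```text
t: 25.1
tcp_pos: [0.6017, 0.3071, 0.0049]
tool_rot: [0.628, 0.778, -0.002, -0.001]
force: [-1.2, -0.3, -1.3]
finger_gap: 0.252
gripper_force: 39.5
```

>>> drive_tool(
  motion=[
    [[15, 0, 0, 0, 0], [15, 0, 0, 0, 0], [15, 0, 0, 0, 0]],
  ],
)

```text
t: 25.4
tcp_pos: [0.6049, 0.3081, 0.0079]
tool_rot: [0.629, 0.778, 0.001, 0.0]
force: [0.4, -0.3, 0.3]
finger_gap: 0.258
gripper_force: 39.5
```

```bash
python3 -c "
from h import *
go(.6048,.3081,.0095,102)"
```

```text
t 25.4 tcp [0.6049 0.3081 0.0079] ang 102.1 | shift [ 0.   -0.    0.88] yaw 0.01 (+-45 alt) gap 22.0 q1,6 [0.31 0.1 ] F [ 0.4 -0.3  0.3]
```

>>> drive_tool(
  motion=[
    [[15, 0, 0, 0.5, 0], [15, 0, 0, 0.75, 0], [15, 0, 0, 0.87, 0], [15, 0, 0, 0.91, 0], [15, 0, 0, 0.91, 0], [15, 0, 0, 0.91, 0]],
  ],
)

```text
t: 26.0
tcp_pos: [0.6036, 0.3078, -0.0183]
tool_rot: [0.628, 0.778, -0.001, -0.0]
force: [-5.7, -1.3, 13.6]
finger_gap: 0.256
gripper_force: 40.9
```

>>> drive_tool(
  motion=[
    [[33, 0, 0, 0, 0], [33, 0, 0, 0, 0], [33, 0, 0, 0, 0], [33, 0, 0, -1, 0], [50, 0, 0, -2.5, 0], [50, 0, 0, -4, 0], [50, 0, 0, -4, 0], [50, 0, 0, -4, 0]],
  ],
)

```text
t: 26.8
tcp_pos: [0.6051, 0.3084, 0.1007]
tool_rot: [0.628, 0.778, 0.001, 0.001]
force: [-0.2, 0.1, -0.7]
finger_gap: 0.587
gripper_force: 0.0
```

```bash
python3 -c "
from h import *
go(.408,.269,.06,172)"
```

```text
t 26.8 tcp [0.6051 0.3084 0.1007] ang 102.1 | shift [ 0.1  -6.7   2.27] yaw -8.73 (+-45 alt) gap 50.1 q1,6 [0.31 0.1 ] F [-0.2  0.1 -0.7]
```

>>> drive_tool(
  motion=[
    [[55, 0.1, -1, 0, -1], [55, 0.1, -2, 0, -2], [55, 0.1, -3, 0, -3], [55, 0.1, -4, 0, -4], [55, 0.1, -5, 0, -5], [55, 0.1, -6, 0, -6], [55, 0.1, -6.7, 0, -7], [55, 0.1, -6.7, 1, -8], [55, 0.1, -6.7, 2, -8.7], [55, 0.1, -6.7, 2.25, -8.7]],
  ],
)

```text
t: 27.8
tcp_pos: [0.4037, 0.2675, 0.0285]
tool_rot: [0.072, 0.997, -0.002, -0.004]
force: [-0.7, -0.5, 0.8]
finger_gap: 0.645
gripper_force: 0.0
```

>>> drive_tool(
  motion=[
    [[55, 0, 0, 0, 0], [55, 0, 0, 0, 0], [55, 0, 0, 0, 0]],
  ],
)

```text
t: 28.1
tcp_pos: [0.4079, 0.269, 0.0328]
tool_rot: [0.073, 0.997, 0.0, 0.001]
force: [0.0, 0.2, 0.3]
finger_gap: 0.642
gripper_force: 0.0
```

```bash
python3 -c "
from h import *
go(.408,.269,.01,172)"
```

```text
t 28.1 tcp [0.4079 0.269  0.0328] ang 171.7 | shift [-0.   -0.    1.69] yaw -0.04 (+-45 alt) gap 54.8 q1,6 [ 0.35 -1.07] F [0.  0.2 0.3]
```

>>> drive_tool(
  motion=[
    [[55, 0, 0, 1, 0], [55, 0, 0, 1.5, 0], [55, 0, 0, 1.69, 0], [55, 0, 0, 1.69, 0], [18, 0, 0, 1.69, 0], [18, 0, 0, 1.69, 0], [18, 0, 0, 1.69, 0], [18, 0, 0, 1.69, 0], [18, 0, 0, 1.69, 0]],
  ],
  squeeze=50,
)

```text
t: 29.0
tcp_pos: [0.4079, 0.2691, -0.0175]
tool_rot: [0.072, 0.997, 0.0, 0.001]
force: [-0.5, 0.5, 6.0]
finger_gap: 0.292
gripper_force: 50.4
```

```bash
python3 -c "
from h import *
go(.408,.269,.01,172)
go(.641,.1115,.1,173)"
```

```text
t 29.0 tcp [ 0.4079  0.2691 -0.0175] ang 171.7 | shift [-0.   -0.    0.02] yaw -0.03 (+-45 alt) gap 24.9 q1,6 [ 0.35 -1.07] F [-0.5  0.5  6. ]
t 29.0 tcp [ 0.4079  0.2691 -0.0175] ang 171.7 | shift [-8.45 -4.08 -2.97] yaw -0.16 (+-45 alt) gap 24.9 q1,6 [ 0.35 -1.07] F [-0.5  0.5  6. ]
```

>>> drive_tool(
  motion=[
    [[18, 0, 0, -1.5, 0], [18, 0, 0, -3, 0], [18, -8.45, -4.08, -3.5, -0.16], [18, -8.45, -4.08, -3.5, -0.16], [18, -8.45, -4.08, -3.5, -0.16], [18, -8.45, -4.08, -3.5, -0.16], [18, -8.45, -4.08, -3.5, -0.16], [18, -8.45, -4.08, -3.5, -0.16], [18, -8.45, -4.08, -2.2, -0.16], [18, -8.45, -4.08, -1.2, -0.16]],
  ],
)

```text
t: 30.0
tcp_pos: [0.6417, 0.1099, 0.017]
tool_rot: [0.062, 0.998, 0.0, 0.001]
force: [-0.5, -0.1, -2.0]
finger_gap: 0.291
gripper_force: 49.6
```

>>> drive_tool(
  motion=[
    [[18, 0, 0, 0, 0], [18, 0, 0, 0, 0], [18, 0, 0, 0, 0]],
  ],
)

```text
t: 30.3
tcp_pos: [0.6417, 0.1115, 0.0191]
tool_rot: [0.061, 0.998, 0.0, 0.002]
force: [-0.1, 0.8, -0.2]
finger_gap: 0.289
gripper_force: 49.6
```

```bash
python3 -c "
from h import *
go(.641,.1115,.0145,173)"
```

```text
t 30.3 tcp [0.6417 0.1115 0.0191] ang 173.0 | shift [ 0.03 -0.    1.09] yaw 0.0 (+-45 alt) gap 24.7 q1,6 [ 0.   -1.45] F [-0.1  0.8 -0.2]
```

>>> drive_tool(
  motion=[
    [[18, 0, 0, 0.6, 0], [18, 0, 0, 0.9, 0], [18, 0, 0, 1.08, 0], [18, 0, 0, 1.11, 0], [18, 0, 0, 1.11, 0], [18, 0, 0, 1.11, 0]],
  ],
)

```text
t: 30.9
tcp_pos: [0.6407, 0.1115, -0.0134]
tool_rot: [0.061, 0.998, 0.0, 0.0]
force: [-3.4, 0.1, 8.1]
finger_gap: 0.292
gripper_force: 50.7
```

>>> drive_tool(
  motion=[
    [[32, 0, 0, 0, 0], [32, 0, 0, 0, 0], [32, 0, 0, 0, 0], [32, 0, 0, -1, 0], [32, 0, 0, -2.5, 0], [32, 0, 0, -5, 0], [32, 0, 0, -6, 0], [32, 6, 2.5, -6, 0], [32, 6, 2.5, -6, 0], [32, 6, 2.5, -6, 0]],
  ],
)

```text
t: 31.9
tcp_pos: [0.5089, 0.1858, 0.1634]
tool_rot: [0.062, 0.998, 0.0, 0.001]
force: [0.0, 1.1, 0.5]
finger_gap: 0.373
gripper_force: 0.0
```

>>> drive_tool(
  motion=[
    [[32, 1, 1, 0, 0], [32, 1, 1, 0, 0], [32, 1, 1, 0, 0], [32, 1, 1, 0, 0]],
  ],
)

```text
t: 32.3
tcp_pos: [0.4853, 0.2184, 0.163]
tool_rot: [0.061, 0.998, 0.0, 0.001]
force: [0.2, -0.4, -0.8]
finger_gap: 0.375
gripper_force: 0.0
```

```bash
python3 - <<'E'
from h import *
from station import manip
go(.5,.2,.2)
def rect(c,z,half,n,M,I):
    g=np.linspace(half,-half,n); X,Y=np.meshgrid(c[0]+g,c[1]+g,indexing='ij')
    uv=proj(M,np.c_[X.ravel(),Y.ravel(),np.full(X.size,z)]).astype(np.float32).reshape(n,n,2)
    return cv2.remap(I,uv[...,0],uv[...,1],cv2.INTER_CUBIC)
rows=[]
for n in("top","side"):
    M=manip.camera_model(n);I=manip.snapshot(n)[:,:,::-1]
    rows.append(np.hstack([rect(c,.012,.075,260,M,I) for c in((.610,.2837),(.641,.1115),(.635,-.0355))]))
cv2.imwrite("pics/end.png",np.vstack(rows))
E
```

```text
t 32.3 tcp [0.4853 0.2184 0.163 ] ang 173.0 | shift [-0.56 -0.55 -0.3 ] yaw 0 (+-45 alt) gap 32.0 q1,6 [ 0.21 -1.24] F [ 0.2 -0.4 -0.8]
```

View pics/end.png

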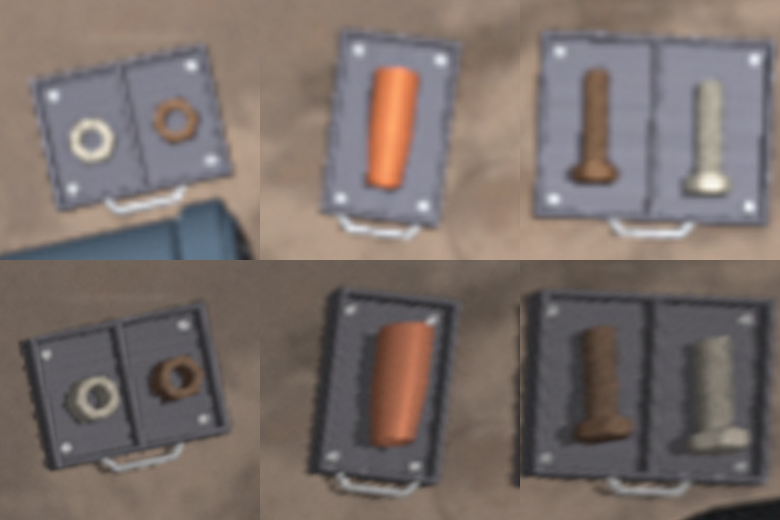

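The final view shows every piece in its own bay, flat or lengthwise. The largest error is about 3 mm, on the bright bolt along its bay. The hand is clear, so I'm signing off.

```bash
python3 -c "
from station import manip
print(manip.sign_off())"
```

```text
the job is handed in; nothing more can be done
None
```

The job is handed in: bolts, nuts and nozzle are each lying in the middle of their own bay, with the worst offset about 3 mm (the bright bolt, lengthwise), and the spanner was not moved.

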